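# Clamp a food sample under a telescoping hold-down rod

## Task

Clamp the sample dish in the bench stand: twist the crossbar of the telescoping hold-down rod to unlock it, slide the rod down by feel until its foot presses on the dish lid with about 10 N (the sprung plate under the dish sinks 3 to 4 mm), twist the bar back to lock the rod so that it stays clamped, and let go. Never load the dish with more than 25 N, and leave the dropper bottle, the cup and the weight box standing where they are.

Things in the scene. Friction and masses are not known exactly. Their poses are not given: they have to be found in the camera images.
- stand: fixed white bench stand. Origin on the table, on the vertical axis of its rod; z up. An aluminium column (24 x 40 mm, 185 mm high) stands 95 mm from the axis towards the stand's -x; its arm carries two steel guide rings 46 mm across, from 135 to 185 mm above the table, around the rod. Place and yaw vary
- bar (a point): centre of the black crossbar on top of the steel hold-down rod: 60 mm long, 14 mm thick, 24 mm high, centred on the rod's axis; grip it from above across its 14 mm. x runs along the bar, y across it, z up. 288 mm above the table when the rod is fully raised; it goes down and turns with the rod, which is 16 mm across
- pin (a point): middle of a fixed latch pin between the guide rings. Down one side the rod has 2 mm teeth, 4 mm apart; turned to the locked end, the pin sits in a gap between two teeth (plunge 0.0145, 0.0185, 0.0225 and so on; under 1 mm of play) and may nudge the rod up to 2 mm to get there. If the bar stops hard at about 0.3 to 0.5 rad, turn it open a little, shift the rod 1 to 2 mm, try again
- twist (a joint): turn of bar and rod about the vertical axis, rad: 0 = locked (bar in line with the stand's arm, along the stand's x), growing anticlockwise seen from above to the stop at 1.05 = unlocked. The teeth are clear of the pin above 0.5. Turning friction is about 0.05 N m; both stops are hard
- plunge (a joint): how far the rod has been slid down, m: 0 = fully raised, at most 0.076. It starts locked in a wide top notch that lets it move only from 0 to 0.010. Unlocked, rod and bar weigh 0.11 to 0.15 kg and slide with about 1.6 N of friction, so they stay where left, but the sprung plate under the dish pushes them back up
- foot: round black rubber foot at the rod's lower end, 32 mm across, 8 mm high; origin at the centre of its underside, 115 mm above the table when the rod is fully raised. It goes down with the rod but does not turn with the bar
- under (a point): point on the stand's base, on the rod's axis, 12 mm above the table. Above it a lidded sample dish (65 mm across, 22 mm high) sits in a sprung plate. The plate's height varies and is not measured: the lid's top is 54 to 92 mm above the table, to be felt. It begins to sink at about 5 N, takes 1.5 N more per mm (10 N at about 3.5 mm), and meets a hard stop at 10 mm
- dropper: bystander: small black dropper bottle with a red cap, 28 mm across, 78 mm high; origin at its underside
- cup: bystander: clear plastic sample cup, 52 mm across, 35 mm high; origin at its underside
- weights: bystander: wooden box of balance weights, 60 x 45 x 30 mm; origin at its underside

How it is judged:
On the way, in this order (a step that is already met when the one before it is completed fails the run):
1. the rod is unlocked: the bar is turned to more than 0.7 rad (value of joint twist above 0.7 rad), for 0.1 s.
2. the unlocked rod is slid down until its foot presses on the dish with more than 5 N (contact force between foot and anything else above 5 N and value of joint plunge above 0.02 m), for 0.2 s.
At the end, for the whole second after the job is handed in: the bar is turned back to the locked end (twist under 0.25 rad), the rod is slid down (more than 20 mm) and at rest, and with the bar let go its foot still presses on the dish with 5 to 16 N (all of step 2 and value of joint twist below 0.25 rad and contact force between foot and anything else below 16 N and linear speed of foot below 0.01 m/s); the robot touches nothing.
It fails at once if the foot loads the dish with more than 25 N (contact force between foot and anything else above 25 N).
It fails at once if the dropper bottle is moved more than 20 mm or tipped (distance of dropper from where it was at the start of the episode above 0.02 m or angle between dropper's own z axis and vertical above 0.5 rad).
It fails at once if the cup is moved more than 20 mm or tipped (distance of cup from where it was at the start of the episode above 0.02 m or angle between cup's own z axis and vertical above 0.5 rad).
It fails at once if the weight box is moved more than 20 mm (distance of weights from where it was at the start of the episode above 0.02 m).
It also fails if it takes over 48 s, if anything falls off the work surface, if the arm or the gripper's body presses on something with over 40 N, if the wrist force passes 120 N, or if a joint passes its speed limit or range.

## Robot

A 7-joint arm with a two-finger parallel gripper is mounted at the origin on the work surface. World frame = base frame: x ahead of the robot, y to its left, z up, the work surface at z = 0. Lengths are in m, angles in rad, forces in N, time in s.
With the tool pointing down it reaches from about 0.425 to 0.875 m from the base axis. Payload 8.4 kg.
Tool frame: the origin (TCP) lies midway between the tips of the shut fingers; the grasp point (between the pads) lies 19 mm behind it; x points along the fingers, y is the direction in which the jaws open and shut, and the axes are right-handed (so a half turn about x gives the same grasp; the last joint's range is limited). The gripper opens to 85 mm and grips with 20 to 120 N. Pads are 22 mm wide; open, the fingers measure 114 mm over their backs; the gripper's body (76 mm by 85 mm) begins 54 mm behind the grasp point. The pads swing forward as they close: fully open they stand 13 mm farther back than shut.
Start: joints at [1.081, 0.333, 0.04, 1.465, -0.013, 1.343, -0.059], TCP at [0.248, -0.601, 0.231] pointing down, gripper open.
Joint ranges: [-2.58, 2.58], [-0.38, 2.09], [-1.3, 1.39], [0.25, 2.4], [-1.5, 4.64], [0.08, 2.09], [-2.65, 2.65]. Speed limits (rad/s): [2.22, 2.22, 2.79, 2.79, 3.14, 3.14, 3.14].

## Interface

Orientations are given as a unit quaternion [w, x, y, z].
In Python, from plant import sensors, imaging, workorder gives the robot as it stands.
- The arm moves only by the tool apply_moves, never from a script. Its argument "series" is a list of rows, each a list of 3 entries, a list of its own where there are three numbers: the shift along the world's x, y, z in units of 0.06 m (1.0 is 0.06 m), then the turn about the world's z in units of 0.15 rad (1.0 is 0.15 rad), then the closure, from 0 (fully open) to 1 (shut). A call has exactly 10 rows; each row shifts and turns the commanded pose from where the row before left it; what a row does not reach is not made up. A row lasts 1/8 s, in which the tool goes at most 62.5 mm and 10.7 degrees, less where a joint would pass 70% of its speed; a pose out of reach is approached as far as the arm can. A call with a number of a shift or a turn outside -1 to 1 is refused whole. A call with a gripper value outside its range is refused whole. The fingers move at their own pace and stop on an object; the grip force is fixed at half the most. Time passes only in rows, so rows that do not move let the fingers close, or fill a call up. It gives the time, the measured TCP pose, the force and the opening at its end, in the units of the state.
- sensors.state(): the state, without advancing time (a new reading comes with each control period).
- imaging.get_image(name): name is "scene" or "top"; returns the picture (420x560x3 uint8, red, green, blue); there is no depth.
- imaging.get_calibration(name): a dict with "K" (3x3 intrinsics, pixels), "k1" (the pictures are not rectified: a ray, as slopes to the right and down, at radius r is drawn at 1 + k1 r^2 times it, then the intrinsics apply), "extrinsics" (4x4, takes a point from camera to world coordinates). Camera axes: x right, y down, z forward; pixel columns grow to the right and rows downward; lengths in m; the calibration is good to about 2 mm. A picture is of the moment at which its call begins. get_calibration takes no time and is no camera call.
- workorder.job_done(): hands the job in, once; it reports no verdict.
Trained networks look in the newest picture that a camera, given by its name, has taken for a name from the list of things; names that differ only in an ending like _2 or _b are one class to them, and where a whole thing is asked for, a point or a joint stands for the part that bears it (a point fixed in the world has none). Each returns a list of dicts, best first, with "p" (0 to 1); they miss things now and then, are a little off and sometimes report something else, mostly with a low value. They report only what shows in the picture. A call takes as long as a camera call.
- imaging.boxes_of(camera, thing): "position" ([x, y, z] in m, in the coordinates of the camera as it stood for that picture, good to about 4 mm: the middle of the surface that is visible of it).
- imaging.trace(camera, thing): "pixels" (420x560 bool, what is visible of it).
The state is a dict: "t": time; "joint_positions": joint angles; "qd": joint speeds; "effort": joint torques, N m; "position": TCP position; "tcp_rot": TCP orientation; "ft_force": force on the tool from outside, world axes, zero at the start; "moment": the same for the moment, N m; "gripper_width": opening from 0.0 (shut) to 1.0 (fully open).
Only numpy, scipy, OpenCV 4.12 (cv2) and the standard library are available. Lean on these libraries where they do the work, as an engineer would, in place of code of your own. Each camera call takes 0.05 s, during which the arm holds its last target.

## Working session

There is one attempt and no reset: what is moved stays moved. The work goes in short steps, Python scripts to look and compute and a tool call to move; the robot and the scene stay as the last step left them, time stands still between calls to the robot, and variables do not carry over. Pictures are saved under pics/ and viewed, and the job is handed in when it is done.

Besides the shell and the picture viewer there is one more tool, called after "Emit:" by a JSON object that holds its "op" and its "data". apply_moves: Moves the arm, as the interface text tells. Shifts and turns lie within -1 to 1; 1 stands for 0.06 m of shift or 0.15 rad of turn. Its arguments: {"type":"object","properties":{"series":{"type":"array"}},"required":["series"]}

```bash
mkdir -p pics; cat > h.py <<'E'
import numpy as np, cv2
from plant import sensors, imaging, workorder
def w(cam,p):
    E=np.array(imaging.get_calibration(cam)["extrinsics"]); return (E@np.r_[p,1])[:3]
def save(cam,n):
    im=imaging.get_image(cam); cv2.imwrite(f"pics/{n}.png",np.ascontiguousarray(im[:,:,::-1])); return im
def proj(cam,P):
    c=imaging.get_calibration(cam);E=np.linalg.inv(np.array(c["extrinsics"]));q=E@np.r_[P,1]
    s=q[:2]/q[2];s=s*(1+c["k1"]*(s@s));K=np.array(c["K"]);return (K@np.r_[s,1])[:2]
def ray(cam,px):
    c=imaging.get_calibration(cam);E=np.array(c["extrinsics"])
    K=np.array(c["K"]);u=cv2.undistortPoints(np.array([[px]],float),K,np.array([c["k1"],0,0,0.]))[0,0]
    return E[:3,3],E[:3,:3]@np.r_[u,1]
def atz(cam,px,z):
    o,d=ray(cam,px);return o+d*(z-o[2])/d[2]
E
python3 - <<'E'
from h import *
np.set_printoptions(precision=4,suppress=True)
s=sensors.state()
for k,v in s.items(): print(k,np.round(v,4))
for c in ("scene","top"):
    save(c,c+"0"); print(c,imaging.get_calibration(c))
    for t in ("bar","stand","dropper","cup","weights"):
        print(t,[(round(float(d["p"]),2),w(c,d["position"])) for d in imaging.boxes_of(c,t)][:2])
E
```

```text
t 0.0
joint_positions [ 1.0808  0.3339  0.0398  1.4663 -0.0134  1.3433 -0.0585]
qd [-0.0003 -0.0008 -0.0002 -0.0008  0.0003  0.0011  0.0018]
effort [ -0.0002 -65.8556   1.3651 -40.5572   0.0167   0.0125  -0.    ]
position [ 0.2474 -0.6006  0.2304]
tcp_rot [-0.1368 -0.6935 -0.1379  0.6938]
ft_force [ 0.7138  0.7458 -0.3866]
moment [-0.0162  0.033   0.0335]
gripper_width 1.0017
scene {'K': array([[533.3846,   0.    , 274.9253],
       [  0.    , 533.3846, 209.346 ],
       [  0.    ,   0.    ,   1.    ]]), 'k1': -0.17337837727477556, 'extrinsics': array([[-0.1399,  0.5738, -0.8069,  1.3685],
       [ 0.9902,  0.0818, -0.1135,  0.1557],
       [ 0.0009, -0.8149, -0.5796,  0.7566],
       [ 0.    ,  0.    ,  0.    ,  1.    ]])}
bar [(0.67, array([ 0.5659, -0.1149,  0.2371]))]
stand [(0.73, array([ 0.5639, -0.1158,  0.0143]))]
dropper [(0.62, array([ 0.5627, -0.1164,  0.2368])), (0.6, array([0.5265, 0.0467, 0.0364]))]
cup [(0.65, array([ 0.5768, -0.2721,  0.023 ]))]
weights [(0.63, array([ 0.7282, -0.0718,  0.0258]))]
top {'K': array([[517.1046,   0.    , 280.3706],
       [  0.    , 517.1046, 209.2311],
       [  0.    ,   0.    ,   1.    ]]), 'k1': 0.0044376477760769, 'extrinsics': array([[-0.001 , -0.9826,  0.1859,  0.3786],
       [-0.9999, -0.001 , -0.0106,  0.0658],
       [ 0.0106, -0.1859, -0.9825,  1.3557],
       [ 0.    ,  0.    ,  0.    ,  1.    ]])}
bar [(0.91, array([ 0.5572, -0.1176,  0.2939]))]
stand [(0.62, array([ 0.5221, -0.1218,  0.0142]))]
dropper [(0.7, array([ 0.522 , -0.1204,  0.0122])), (0.64, array([0.5132, 0.044 , 0.0408]))]
cup [(0.53, array([ 0.5854, -0.2723,  0.0147])), (0.37, array([0.5117, 0.0433, 0.0449]))]
weights [(0.88, array([ 0.7144, -0.0767,  0.0275])), (0.52, array([ 0.5571, -0.1192,  0.2972]))]
```

View pics/scene0.png

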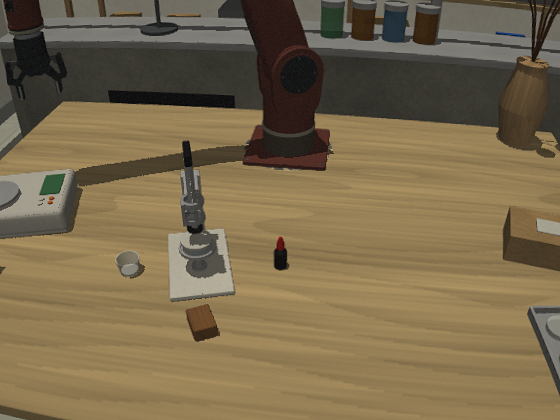

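View pics/top0.png

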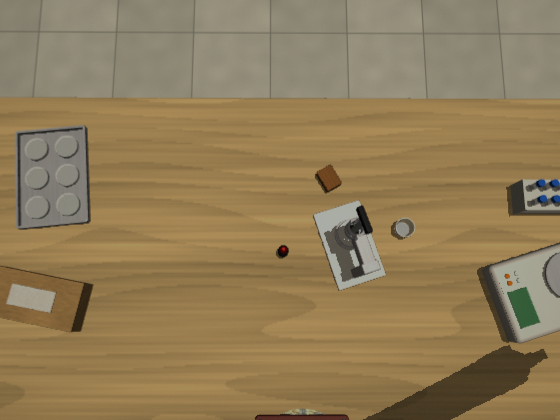

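```bash
python3 - <<'E'
from h import *
np.set_printoptions(precision=4,suppress=True)
m=imaging.trace("top","bar")[0]; p=np.array(m["pixels"]).astype(np.uint8); print(m["p"],p.sum())
im=cv2.imread("pics/top0.png"); im[p>0]=(0,0,255); cv2.imwrite("pics/tr.png",cv2.resize(im[120:300,250:450],None,fx=3,fy=3))
c=cv2.findContours(p,0,2)[0]; c=max(c,key=cv2.contourArea)
pts=np.array([atz("top",q[0],0.3)[:2] for q in c])
r=cv2.minAreaRect(pts.astype(np.float32)*1000); print(r, cv2.boxPoints(r))
E
```

```text
0.81 365
((557.4012451171875, -115.85514068603516), (41.58163070678711, 56.1945915222168), 85.2216567993164) [[ 527.6697 -134.2332]
 [ 583.669  -138.9142]
 [ 587.1328  -97.4771]
 [ 531.1335  -92.7961]]
```

```bash
python3 - <<'E'
import cv2,numpy as np
a=cv2.imread("pics/top0.png")[190:300,300:420];t=cv2.imread("pics/tr.png")
cv2.imwrite("pics/z.png",cv2.resize(a,None,fx=5,fy=5,interpolation=2))
b=cv2.imread("pics/scene0.png")[130:300,150:250]
cv2.imwrite("pics/z2.png",np.hstack([cv2.resize(b,None,fx=3,fy=3,interpolation=2),t[:510,150:600]]))
E
```

```text
(no output)
```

View pics/z.png

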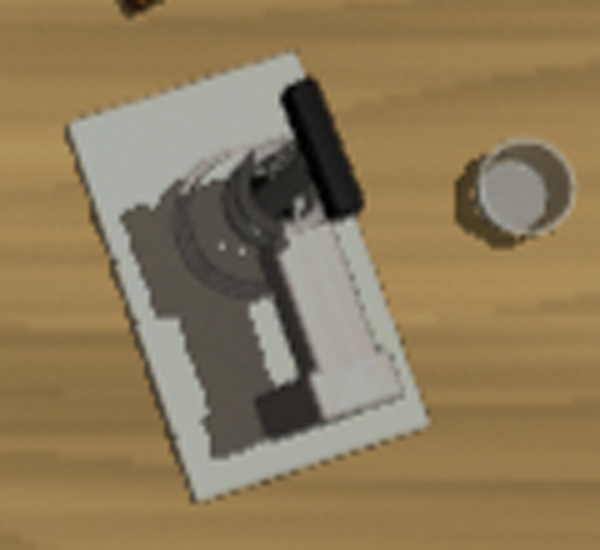

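View pics/z2.png

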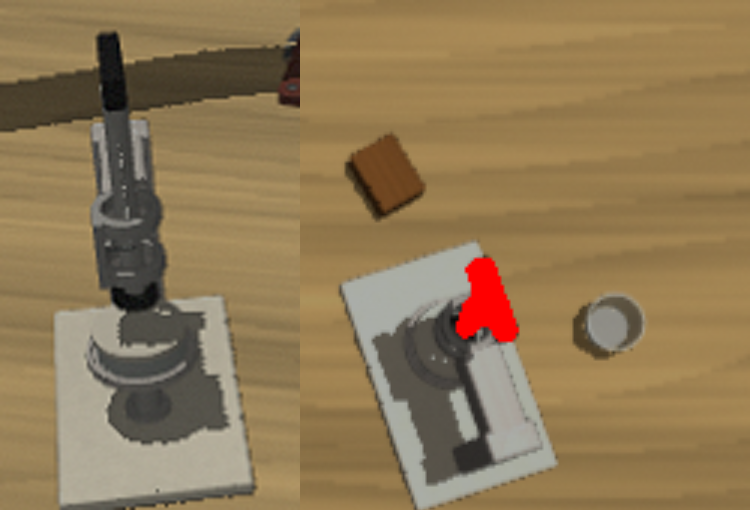

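```bash
cat > fit.py <<'E'
from h import *
from scipy.optimize import minimize
def hull(cam,x,y,th,zc,S=4):
    pts=[]
    for a in(-.03,.03):
        for b in(-.007,.007):
            for c in(-.012,.012):
                P=[x+a*np.cos(th)-b*np.sin(th),y+a*np.sin(th)+b*np.cos(th),zc+c]
                pts.append(proj(cam,P))
    return cv2.convexHull(np.array(pts,np.float32))
def soft(cam,x,y,th,zc,shape):
    S=8;h=hull(cam,x,y,th,zc);m=np.zeros((shape[0],shape[1]),np.float32)
    x0,y0=np.floor(h.min((0,1))-3).astype(int);x1,y1=np.ceil(h.max((0,1))+4).astype(int)
    big=np.zeros(((y1-y0)*S,(x1-x0)*S),np.uint8)
    cv2.fillConvexPoly(big,np.round(((h-[x0,y0]+.5)*S)*16).astype(np.int32),255,shift=4)
    return (x0,y0,x1,y1),cv2.resize(big,(x1-x0,y1-y0),interpolation=cv2.INTER_AREA)/255.
E
python3 - <<'E'
from fit import *
np.set_printoptions(precision=4,suppress=True)
ims={c:cv2.imread(f"pics/{c}0.png").max(2).astype(float) for c in("scene","top")}
print(ims["top"][205:236:2,354:374:1].astype(int))
x0=[.557,-.132,-.35+.0]
def dark(c):
    return np.clip((75-ims[c])/35,0,1)
D={c:dark(c) for c in ims}
def cost(p,cams,zc=.288):
    e=0
    for c in cams:
        (a,b,cc,d),m=soft(c,p[0],p[1],p[2],zc,ims[c].shape)
        e+=((m-D[c][b:d,a:cc])**2).sum() 
    return e
for cams in(("top",),("scene",),("scene","top")):
    best=None
    for th in(.2,.35,.5):
        for x in (.545,.56,.575):
          for y in(-.145,-.13,-.115):
            r=minimize(cost,[x,y,th],args=(cams,),method="Nelder-Mead",options=dict(initial_simplex=[[x,y,th],[x+.006,y,th],[x,y+.006,th],[x,y,th+.1]],xatol=1e-4,fatol=1e-3))
            if best is None or r.fun<best.fun:best=r
    print(cams,best.x,best.fun)
im=cv2.imread("pics/top0.png");im2=cv2.imread("pics/scene0.png")
o=[]
for c,i,(a,b) in(("top",im,(310,190)),("scene",im2,(150,125))):
    z=cv2.resize(i[b:b+100,a:a+100],None,fx=5,fy=5,interpolation=0)
    h=hull(c,*best.x,.288);cv2.polylines(z,[np.int32((h-[a,b]+.5)*5)],True,(0,255,0));o.append(z)
cv2.imwrite("pics/fit.png",cv2.resize(np.hstack(o),(800,400)))
# base yaw from top
E
```

```text
[[173 172 174 172 171 155 145  74 103 137 151 151 152 151 151 152 151 151
  151 150]
 [173 172 156  69  20  28  30  28  27  53 140 156 155 155 154 153 154 153
  154 153]
 [173 164  41   5  14  29  30  30  26  30  69 150 158 158 158 158 158 155
  156 156]
 [173 167 111   6   3  15  30  30  28  27  35  89 157 158 158 158 153 146
  146 145]
 [173 173 165  82   7   9  22  33  31  27  27  31  82 144 146 145 145 146
  146 146]
 [174 174 173 163  42  10  13  20  30  32  29  27  53 139 152 152 153 153
  153 153]
 [162 160 137 145 120  15   2  11  30  32  30  30  27  56 142 156 157 156
  157 156]
 [148 137  90  65  82  32   2  10  11  32  31  30  29  36  89 159 160 160
  159 159]
 [ 44  69  83  63  60  38  36   6   6  18  34  30  29  28  36  88 158 159
  159 159]
 [ 84  75  61  39  40  42  44  25   6   8  19  34  32  30  29  35  94 159
  159 159]
 [ 62  40  40  41  41  43  43  41   9   3  10  24  32  31  30  26  54 142
  154 154]
 [ 39  41  41  42  43  42  42  46  59  17   7  11  31  33  33  29  27  52
  140 154]
 [ 42  42  42  43  48  85  91  51  63  57   2   7  20  35  36  31  30  36
   90 
[... 258 characters left out ...]
]]Traceback (most recent call last):
  File "<stdin>", line 20, in <module>
    res = _minimize_neldermead(fun, x0, args, callback, bounds=bounds,
                               **options)
    fxr = func(xr)
    fx = function(np.copy(x), *(wrapper_args + args))
  File "<stdin>", line 12, in cost
  File "fit.py", line 12, in soft
    S=8;h=hull(cam,x,y,th,zc);m=np.zeros((shape[0],shape[1]),np.float32)
          ~~~~^^^^^^^^^^^^^^^
  File "fit.py", line 9, in hull
    pts.append(proj(cam,P))
               ~~~~^^^^^^^
  File "h.py", line 8, in proj
    c=imaging.get_calibration(cam);E=np.linalg.inv(np.array(c["extrinsics"]));q=E@np.r_[P,1]
ValueError: time passes only in moves, steps and waits
```

```bash
python3 - <<'E'
from h import *
for z in(.012,):
  P=[atz("top",(300+u/5-.4,190+v/5-.4),z)[:2] for u,v in((67,127),(295,52),(428,425),(197,502))]
  print(np.round(P,4))
  P=np.array(P)
  for a,b in((3,0),(2,1)): d=P[b]-P[a];print(np.arctan2(d[1],d[0]),np.linalg.norm(d))
  for a,b in((0,1),(3,2)): d=P[b]-P[a];print(np.arctan2(d[1],d[0])+np.pi/2,np.linalg.norm(d))
E
```

```text
[[ 0.6175 -0.0349]
 [ 0.6581 -0.1566]
 [ 0.461  -0.2198]
 [ 0.4217 -0.0993]]
0.3177508406619422 0.20613088089608592
0.3102069354626998 0.20695354962685591
0.32176064137092064 0.1283836877267228
0.3153696370757819 0.1268217920167199
```

```bash
sed -i 's/^def w(/_C={}\ndef cal(c):\n    if c not in _C:_C[c]=imaging.get_calibration(c)\n    return _C[c]\ndef w(/; s/c=imaging.get_calibration(cam)/c=cal(cam)/' h.py
python3 - <<'E'
from fit import *
np.set_printoptions(precision=4,suppress=True)
ims={c:cv2.imread(f"pics/{c}0.png").max(2).astype(float) for c in("scene","top")}
lo={"top":37,"scene":37}
D={c:np.clip((80-ims[c])/45,0,1) for c in ims}
# remove gray shadow/foot left in top: pixels 37..70 and left/below
t=D["top"];
R={"top":(345,198,385,240),"scene":(175,135,200,172)}
def cost(p,cams,zc=.288):
    e=0
    for c in cams:
        (a,b,cc,d),m=soft(c,p[0],p[1],p[2],zc,ims[c].shape)
        M=np.zeros(ims[c].shape);M[b:d,a:cc]=m
        x0,y0,x1,y1=R[c]
        df=np.minimum((M-D[c])[y0:y1,x0:x1]**2,1)
        if c=="top":
            # ignore where dark clutter left of the bar below row 217
            yy,xx=np.mgrid[y0:y1,x0:x1]; W=~((yy>=216)&(xx<356+(yy-209)*.5))
            df=df*W
        e+=df.sum()
    return e
for cams in(("top",),("scene",),("scene","top")):
    best=None
    for x,y,th in((.557,-.132,.32),(.56,-.12,.32),(.55,-.125,.36)):
        r=minimize(cost,[x,y,th],args=(cams,),method="Nelder-Mead",options=dict(initial_simplex=[[x,y,th],[x+.006,y,th],[x,y+.006,th],[x,y,th+.1]],xatol=1e-4,fatol=1e-3,maxfev=150))
        if best is None or r.fun<best.fun:best=r
    print(cams,best.x,best.fun)
o=[]
for c,(a,b) in(("top",(310,190)),("scene",(150,125))):
    i=cv2.imread(f"pics/{c}0.png")
    z=cv2.resize(i[b:b+80,a:a+80],None,fx=5,fy=5,interpolation=0)
    h=hull(c,*best.x,.288);cv2.polylines(z,[np.int32((h-[a,b]+.5)*5)],True,(0,255,0));o.append(z)
cv2.imwrite("pics/fit.png",np.hstack(o))
s=sensors.state();R=__import__("scipy.spatial.transform",fromlist=["x"]).Rotation.from_quat(np.r_[s["tcp_rot"][1:],s["tcp_rot"][0]]).as_matrix();print(R,s["t"])
E
```

```text
('top',) [ 0.5572 -0.1197  0.2941] 14.451973172711348
('scene',) [ 0.5707 -0.1156  0.3361] 29.197202785253538
('scene', 'top') [ 0.5603 -0.1187  0.3234] 70.16297834166346
[[-0.      0.3809 -0.9246]
 [ 0.0001 -0.9246 -0.3809]
 [-1.     -0.0001 -0.    ]] 0.65
```

View pics/fit.png

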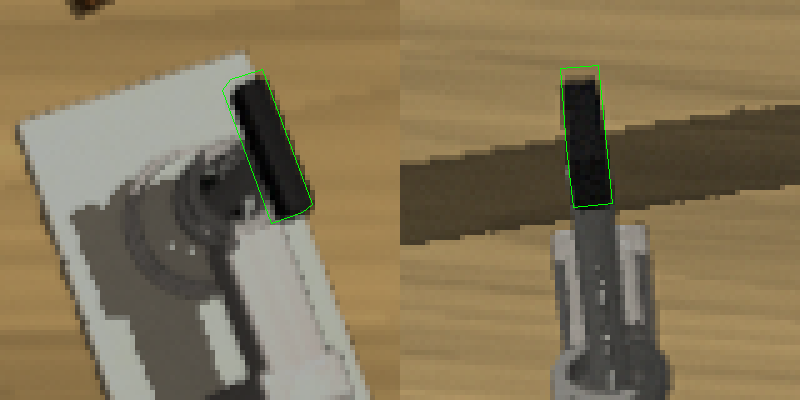

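```bash
cat > run.py <<'E'
from fit import *
import sys
np.set_printoptions(precision=4,suppress=True)
ims={c:cv2.imread(f"pics/{c}0.png").max(2).astype(float) for c in("scene","top")}
D={c:np.clip((80-ims[c])/45,0,1) for c in ims}
R={"top":(345,198,385,240),"scene":(175,135,200,172)}
def cost(p,cams):
    e=0
    for c in cams:
        (a,b,cc,d),m=soft(c,p[0],p[1],p[2],p[3],ims[c].shape)
        M=np.zeros(ims[c].shape);M[b:d,a:cc]=m
        x0,y0,x1,y1=R[c]
        df=(M-D[c])[y0:y1,x0:x1]**2
        if c=="top":
            yy,xx=np.mgrid[y0:y1,x0:x1]; W=~((yy>=216)&(xx<356+(yy-209)*.5)); df=df*W
        else:
            yy,xx=np.mgrid[y0:y1,x0:x1]; df=df*(yy<166)
        e+=df.sum()
    return e
best=None
for x,y,th,z in((.557,-.119,.31,.284),(.56,-.118,.32,.28),(.555,-.12,.3,.288)):
    s=np.array([x,y,th,z]);sim=np.vstack([s,s+np.diag([.006,.006,.08,.008])])
    r=minimize(cost,s,args=(("scene","top"),),method="Nelder-Mead",options=dict(initial_simplex=sim,xatol=1e-4,fatol=1e-3,maxfev=250))
    print(r.x,r.fun)
    if best is None or r.fun<best.fun:best=r
o=[]
for c,(a,b) in(("top",(310,190)),("scene",(150,125))):
    i=cv2.imread(f"pics/{c}0.png")
    z=cv2.resize(i[b:b+80,a:a+80],None,fx=5,fy=5,interpolation=0)
    h=hull(c,*best.x);cv2.polylines(z,[np.int32((h-[a,b]+.5)*5)],True,(0,255,0));o.append(z)
cv2.imwrite("pics/fit2.png",np.hstack(o))
E
python3 run.py
```

```text
[ 0.5587 -0.12    0.3373  0.2815] 33.403349139219955
[ 0.5584 -0.1201  0.3362  0.2811] 32.92448716305694
[ 0.5585 -0.12    0.3356  0.2813] 33.2316459481396
```

View pics/fit2.png

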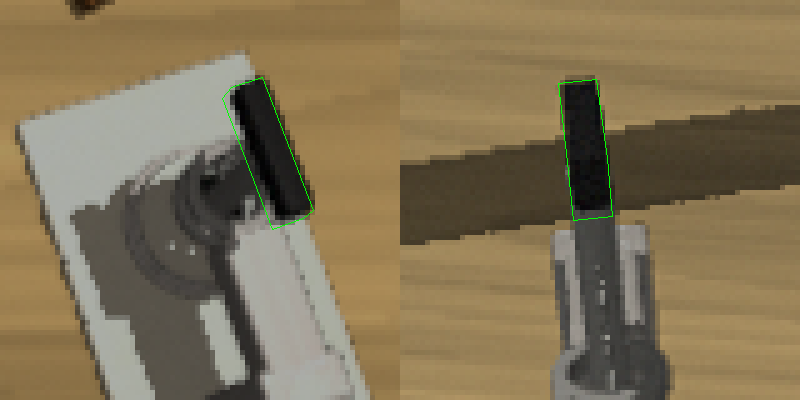

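Emit:
{"op": "apply_moves", "data": {"series": [[[0.1,0.2,0.7],0,0],[[0.4,0.7,0.4],0,0],[[0.5,0.75,0.3],0,0],[[0.5,0.75,0.1],-0.1,0],[[0.5,0.75,0],-0.1,0],[[0.5,0.75,0],-0.1,0],[[0.5,0.75,0],-0.1,0],[[0.5,0.75,0],-0.1,0],[[0.5,0.75,0],0,0],[[0.4,0.7,0],0,0]]}}

```text
t: 1.9
position: [0.5125, -0.1881, 0.3215]
tcp_rot: [0.111, 0.698, 0.111, -0.698]
ft_force: [1.1, -0.1, 0.4]
gripper_width: 1.0
```

Emit:
{"op": "apply_moves", "data": {"series": [[[0.3,0.4,0],0,0],[[0.3,0.4,0],0,0],[[0.175,0.31,0],0,0],[[0,0,0],0,0],[[0,0,-0.1],0,0.3],[[0,0,-0.1],0,0.5],[[0,0,0],0,0.5],[[0,0,0],0,0.5],[[0,0,0],0,0.5],[[0,0,0],0,0.5]]}}

```text
t: 3.15
position: [0.5581, -0.1234, 0.3095]
tcp_rot: [0.111, 0.698, 0.111, -0.698]
ft_force: [-0.4, 0.1, -0.4]
gripper_width: 0.499
```

```bash
python3 - <<'E'
from h import *
a=save("top","t1");b=save("scene","s1")
cv2.imwrite("pics/v1.png",np.hstack([cv2.resize(cv2.imread("pics/t1.png")[180:280,310:410],(400,400)),cv2.resize(cv2.imread("pics/s1.png")[100:200,140:240],(400,400))]))
print(sensors.state())
E
```

```text
{'t': 3.25, 'joint_positions': array([ 0.46273934,  0.16726174, -0.36994674,  1.52156837,  0.06053035,
        1.46390604, -1.16393617]), 'qd': array([ 4.03964844e-04,  2.26290041e-04,  1.13105086e-03,  1.84806137e-04,
        2.66736253e-03, -3.64967589e-05, -1.23093233e-03]), 'effort': array([ 2.60367425e-02, -5.24412274e+01, -2.10404366e+00, -4.13638473e+01,
        1.81191618e-02,  2.60205750e-03,  6.23907126e-04]), 'position': array([ 0.55813203, -0.12334904,  0.30940944]), 'tcp_rot': array([ 0.11119198,  0.69837437,  0.11119213, -0.69824486]), 'ft_force': array([-0.02997414,  0.10176525, -0.64522908]), 'moment': array([ 0.02945342,  0.04785196, -0.00042225]), 'gripper_width': 0.5020660585164007}
```

View pics/v1.png

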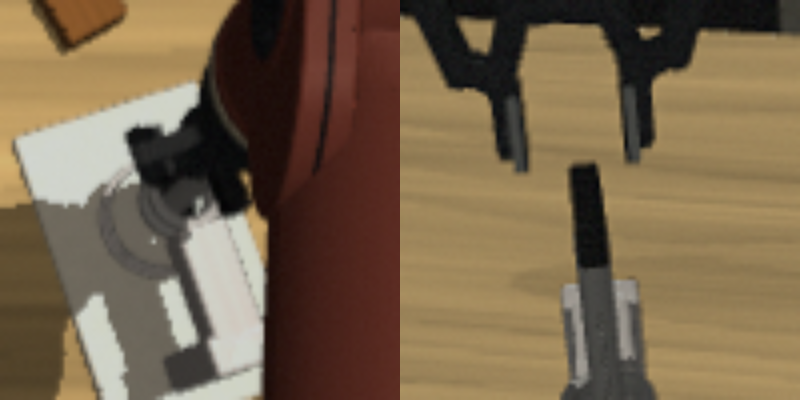

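```bash
python3 - <<'E'
from h import *
for P in([.5581,-.1234,.32],[.5581,-.1234,.3095],[.5581,-.1234,.29],[.559,-.1213,.282],[.5584,-.12,.281],[.5584,-.12,.293]):
    q=proj("scene",P);print(P,q,(q+.5-[140,100])*4+[400,0])
# moving column: jaw dir
E
```

```text
[0.5581, -0.1234, 0.32] [182.90455952 134.95660004] [573.61823809 141.82640016]
[0.5581, -0.1234, 0.3095] [183.44289512 140.18706289] [575.77158048 162.74825158]
[0.5581, -0.1234, 0.29] [184.43428778 149.74414029] [579.73715114 200.97656116]
[0.559, -0.1213, 0.282] [185.81353933 153.92311977] [585.25415732 217.69247907]
[0.5584, -0.12, 0.281] [186.64374888 154.28759973] [588.57499551 219.15039891]
[0.5584, -0.12, 0.293] [186.04927202 148.4836148 ] [586.19708806 195.93445918]
```

Emit:
{"op": "apply_moves", "data": {"series": [[[0.015,0.045,0],0,0.5],[[0,0,-0.25],0,0.5],[[0,0,-0.25],0,0.5],[[0,0,-0.275],0,0.5],[[0,0,0],0,0.6],[[0,0,0],0,0.7],[[0,0,0],0,0.8],[[0,0,0],0,0.9],[[0,0,0],0,1],[[0,0,0],0,1]]}}

```text
t: 4.5
position: [0.5592, -0.1206, 0.263]
tcp_rot: [0.111, 0.699, 0.111, -0.698]
ft_force: [0.4, 0.1, 0.8]
gripper_width: 0.154
```

```bash
python3 - <<'E'
from h import *
b=save("scene","s2");print(sensors.state())
cv2.imwrite("pics/v2.png",cv2.resize(cv2.imread("pics/s2.png")[100:300,120:270],(600,800))[:600])
E
```

```text
{'t': 4.55, 'joint_positions': array([ 0.46036234,  0.18379412, -0.37284928,  1.59681497,  0.06791959,
        1.37331876, -1.1749843 ]), 'qd': array([ 1.15395990e-03,  1.73600781e-05,  7.66184801e-05,  7.57409997e-04,
       -7.76734748e-04, -5.07022531e-04,  1.40213057e-03]), 'effort': array([ 4.23144260e-01, -5.27017164e+01, -1.93654709e+00, -4.01775634e+01,
        1.34056597e-01,  3.03714741e-01, -4.90764307e-02]), 'position': array([ 0.55914362, -0.12061973,  0.26299504]), 'tcp_rot': array([ 0.11125205,  0.69847255,  0.11118534, -0.69813817]), 'ft_force': array([0.64807254, 0.46495671, 0.2145158 ]), 'moment': array([ 0.05168465, -0.19313741, -0.01672132]), 'gripper_width': 0.15628389074584592}
```

View pics/v2.png

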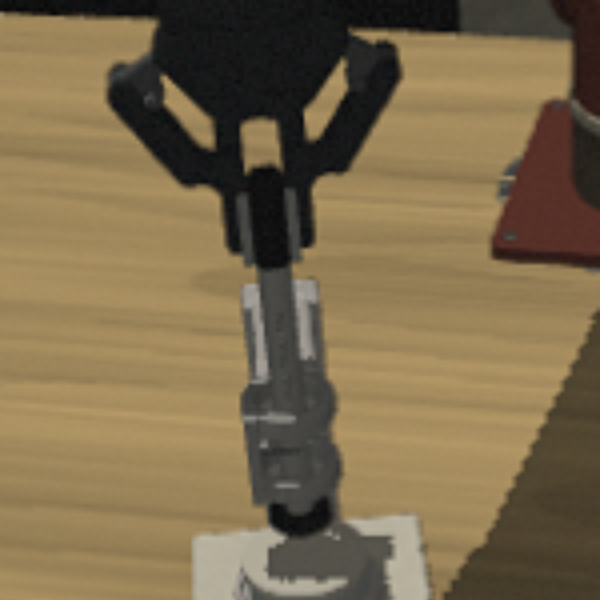

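Emit:
{"op": "apply_moves", "data": {"series": [[[0,0,0],0.5,1],[[0,0,0],0.7,1],[[0,0,0],0.8,1],[[0,0,0],0.8,1],[[0,0,0],0.8,1],[[0,0,0],0.8,1],[[0,0,0],0.8,1],[[0,0,0],0.8,1],[[0,0,0],0.3,1],[[0,0,0],0,1]]}}

```text
t: 5.8
position: [0.5584, -0.1198, 0.2625]
tcp_rot: [-0.416, -0.571, -0.418, 0.571]
ft_force: [-2.9, 3.6, -0.1]
gripper_width: 0.153
```

```bash
cat > st.py <<'E'
from h import *
np.set_printoptions(precision=4,suppress=True)
F=[];M=[]
s=sensors.state();q=s["tcp_rot"]
print(s["t"],s["position"],"twist",np.arctan2(1-2*(q[1]**2+q[3]**2),2*(q[1]*q[2]-q[0]*q[3]))+1.2556,"F",s["ft_force"],"M",s["moment"],s["gripper_width"],"q7",s["joint_positions"][6])
E
python3 st.py;  python3 - <<'E'
from h import *
save("scene","s3")
cv2.imwrite("pics/v3.png",cv2.resize(cv2.imread("pics/s3.png")[100:300,120:270],(600,800))[:600])
E
```

```text
5.8 [ 0.5584 -0.1198  0.2625] twist 0.9459655563257775 F [-2.8738  3.6383 -0.0717] M [0.7935 0.6854 0.0424] 0.1531271853570734 q7 -0.24469057436260774
```

View pics/v3.png

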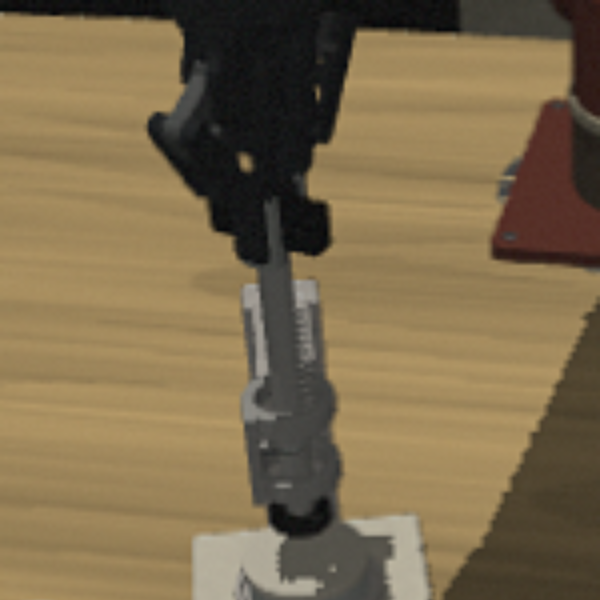

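```bash
python3 - <<'E'
from h import *
a=cv2.imread("pics/s3.png")[195:285,160:240];cv2.imwrite("pics/lid.png",cv2.resize(a,None,fx=7,fy=6.6,interpolation=2))
im=cv2.imread("pics/s3.png")[195:285,160:240]
z=cv2.resize(im,None,fx=7,fy=7,interpolation=2)
for h,c in((.054,(0,0,255)),(.066,(0,255,255)),(.08,(0,255,0)),(.092,(255,0,0))):
    P=[[ (proj("scene",[.5588+.0325*np.cos(t),-.1203+.0325*np.sin(t),h])-[160,195]+.5)*7] for t in np.linspace(0,6.28,60)]
    cv2.polylines(z,[np.int32(P)],True,c)
    P=[[ (proj("scene",[.5588+.016*np.cos(t),-.1203+.016*np.sin(t),.109])-[160,195]+.5)*7] for t in np.linspace(0,6.28,60)]
    cv2.polylines(z,[np.int32(P)],True,(255,0,255))
cv2.imwrite("pics/lid.png",z[:600])
E
```

```text
(no output)
```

View pics/lid.png

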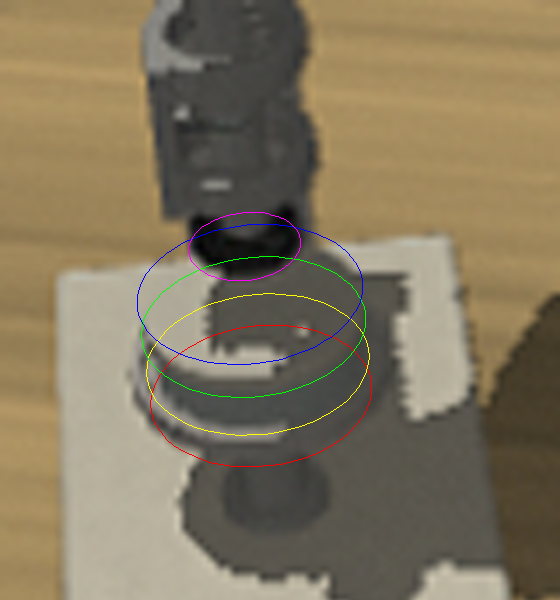

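Emit:
{"op": "apply_moves", "data": {"series": [[[-0.01,0.012,0],0,1],[[-0.01,0.01,-0.02],0,1],[[0,0,-0.03],0,1],[[0,0,-0.03],0,1],[[0,0,-0.03],0,1],[[0,0,-0.03],0,1],[[0,0,-0.03],0,1],[[0,0,-0.02],0,1],[[0,0,-0.01],0,1],[[0,0,0],0,1]]}}

```text
t: 7.1
position: [0.5578, -0.1194, 0.2507]
tcp_rot: [0.417, 0.571, 0.417, -0.571]
ft_force: [1.6, 1.1, -0.3]
gripper_width: 0.156
```

```bash
python3 st.py; python3 st.py
```

```text
7.1 [ 0.5578 -0.1194  0.2507] twist 0.945510544661051 F [ 1.6343  1.1236 -0.2805] M [ 0.1876 -0.3681  0.0349] 0.15599693276736895 q7 -0.2479042666978702
7.1 [ 0.5578 -0.1194  0.2507] twist 0.945510544661051 F [ 1.6343  1.1236 -0.2805] M [ 0.1876 -0.3681  0.0349] 0.15599693276736895 q7 -0.2479042666978702
```

Emit:
{"op": "apply_moves", "data": {"series": [[[0,0,-0.02],0,1],[[0,0,-0.02],0,1],[[0,0,-0.02],0,1],[[0,0,-0.02],0,1],[[0,0,-0.02],0,1],[[0,0,0],0,1],[[0,0,0],0,1],[[0,0,0],0,1],[[0,0,0],0,1],[[0,0,0],0,1]]}}

```text
t: 8.35
position: [0.5577, -0.1193, 0.2447]
tcp_rot: [-0.417, -0.571, -0.417, 0.571]
ft_force: [2.5, 0.3, -3.2]
gripper_width: 0.156
```

```bash
python3 st.py
```

```text
8.35 [ 0.5577 -0.1193  0.2447] twist 0.9456069176095796 F [ 2.4799  0.3083 -3.1865] M [ 0.1175 -0.5258  0.0256] 0.155664715412901 q7 -0.2492061371525442
```

Emit:
{"op": "apply_moves", "data": {"series": [[[0,0,-0.01],0,1],[[0,0,-0.01],0,1],[[0,0,-0.01],0,1],[[0,0,-0.01],0,1],[[0,0,-0.01],0,1],[[0,0,-0.01],0,1],[[0,0,-0.01],0,1],[[0,0,-0.005],0,1],[[0,0,0],0,1],[[0,0,0],0,1]]}}

```text
t: 9.6
position: [0.5578, -0.1194, 0.2403]
tcp_rot: [-0.417, -0.571, -0.417, 0.571]
ft_force: [1.6, 0.6, -0.5]
gripper_width: 0.158
```

```bash
python3 st.py
```

```text
9.6 [ 0.5578 -0.1194  0.2403] twist 0.945593740920933 F [ 1.5824  0.6427 -0.5267] M [ 0.0815 -0.4227  0.0093] 0.1579626088430826 q7 -0.25020800150930156
```

Emit:
{"op": "apply_moves", "data": {"series": [[[0,0,-0.01],0,1],[[0,0,-0.01],0,1],[[0,0,-0.01],0,1],[[0,0,-0.01],0,1],[[0,0,-0.01],0,1],[[0,0,-0.01],0,1],[[0,0,-0.01],0,1],[[0,0,0],0,1],[[0,0,0],0,1],[[0,0,0],0,1]]}}

```text
t: 10.85
position: [0.558, -0.1193, 0.2372]
tcp_rot: [0.417, 0.571, 0.416, -0.571]
ft_force: [-1.2, 0.8, 8.2]
gripper_width: 0.154
```

```bash
python3 st.py
```

```text
10.85 [ 0.558  -0.1193  0.2372] twist 0.9455276227177198 F [-1.1588  0.805   8.2228] M [0.2325 0.3184 0.0813] 0.15441878809440154 q7 -0.25123698225454333
```

Emit:
{"op": "apply_moves", "data": {"series": [[[0,0,-0.01],0,1],[[0,0,-0.01],0,1],[[0,0,-0.01],0,1],[[0,0,0],0,1],[[0,0,0],0,1],[[0,0,0],0,1],[[0,0,0],0,1],[[0,0,0],0,1],[[0,0,0],0,1],[[0,0,0],0,1]]}}

```text
t: 12.1
position: [0.5581, -0.1194, 0.2358]
tcp_rot: [0.417, 0.571, 0.416, -0.571]
ft_force: [-2.0, 0.7, 11.1]
gripper_width: 0.155
```

```bash
python3 st.py
```

```text
12.1 [ 0.5581 -0.1194  0.2358] twist 0.9454685165378174 F [-1.9768  0.6878 11.0735] M [0.3064 0.5606 0.0143] 0.15532223707166865 q7 -0.25167328108819703
```

Emit:
{"op": "apply_moves", "data": {"series": [[[0,0,0],-0.4,1],[[0,0,0],-0.6,1],[[0,0,0],-0.6,1],[[0,0,0],-0.6,1],[[0,0,0],-0.5,1],[[0,0,0],-0.4,1],[[0,0,0],-0.4,1],[[0,0,0],-0.3,1],[[0,0,0],-0.2,1],[[0,0,0],0,1]]}}

```text
t: 13.35
position: [0.5587, -0.1199, 0.2358]
tcp_rot: [0.23, 0.67, 0.228, -0.668]
ft_force: [1.3, -0.6, 8.1]
gripper_width: 0.152
```

```bash
python3 st.py
```

```text
13.35 [ 0.5587 -0.1199  0.2358] twist 0.34457821412365863 F [ 1.3158 -0.6389  8.0644] M [-0.0416 -0.2763 -0.0505] 0.15244256170126608 q7 -0.8415179644970847
```

Emit:
{"op": "apply_moves", "data": {"series": [[[0,0,0],-0.2,1],[[0,0,0],-0.3,1],[[0,0,0],-0.3,1],[[0,0,0],-0.3,1],[[0,0,0],-0.3,1],[[0,0,0],-0.3,1],[[0,0,0],-0.3,1],[[0,0,0],-0.1,1],[[0,0,0],0,1],[[0,0,0],0,1]]}}

```text
t: 14.6
position: [0.5588, -0.1201, 0.2355]
tcp_rot: [0.122, 0.698, 0.121, -0.696]
ft_force: [3.5, -0.6, 5.6]
gripper_width: 0.153
```

```bash
python3 st.py;  python3 - <<'E'
from h import *
save("scene","s4")
cv2.imwrite("pics/v4.png",cv2.resize(cv2.imread("pics/s4.png")[110:260,140:250],(440,600)))
E
```

```text
14.6 [ 0.5588 -0.1201  0.2355] twist 0.03003315138769147 F [ 3.4788 -0.592   5.6459] M [-0.2804 -0.512   0.0469] 0.15332838389144443 q7 -1.1507640465956512
```

View pics/v4.png

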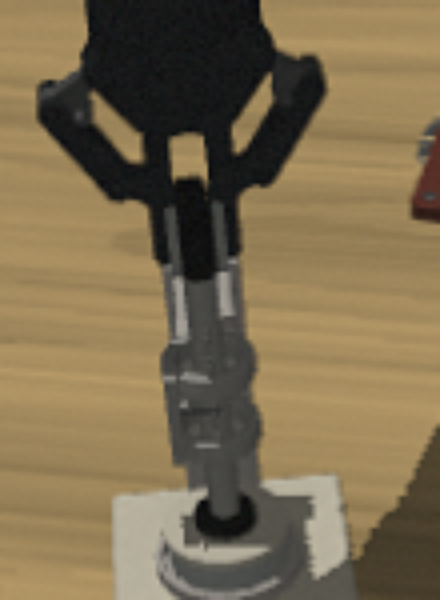

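Emit:
{"op": "apply_moves", "data": {"series": [[[0,0,0.01],0,1],[[0,0,0.01],0,1],[[0,0,0],0,1],[[0,0,0],0,0.8],[[0,0,0],0,0.7],[[0,0,0],0,0.6],[[0,0,0],0,0.5],[[0,0,0],0,0.5],[[0,0,0],0,0.5],[[0,0,0],0,0.5]]}}

```text
t: 15.9
position: [0.5578, -0.1193, 0.2355]
tcp_rot: [0.122, 0.697, 0.122, -0.697]
ft_force: [-0.2, -0.1, 0.1]
gripper_width: 0.502
```

```bash
python3 st.py;  python3 - <<'E'
from h import *
save("scene","s5")
cv2.imwrite("pics/v5.png",cv2.resize(cv2.imread("pics/s5.png")[110:260,140:250],(440,600)))
E
```

```text
15.9 [ 0.5578 -0.1193  0.2355] twist 0.030562092796795115 F [-0.1876 -0.1393  0.1149] M [-0.0389 -0.0122  0.0978] 0.5015005433812764 q7 -1.1505563975346091
```

View pics/v5.png

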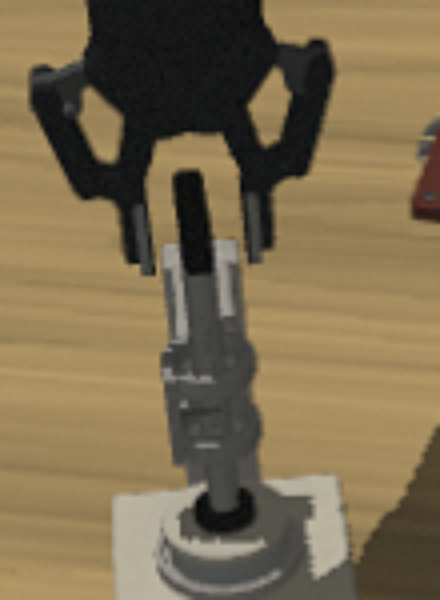

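```bash
python3 - <<'E'
from h import *
a=cv2.imread("pics/s4.png",0).astype(np.float32);b=cv2.imread("pics/s5.png",0).astype(np.float32)
def best(x0,y0,x1,y1):
    t=cv2.resize(a[y0:y1,x0:x1],None,fx=8,fy=8,interpolation=2); s=cv2.resize(b[y0-6:y1+6,x0-4:x1+4],None,fx=8,fy=8,interpolation=2)
    r=cv2.matchTemplate(s,t,cv2.TM_CCOEFF_NORMED);_,v,_,l=cv2.minMaxLoc(r);return (l[0]/8-4,l[1]/8-6,v)
print("foot",best(186,228,208,246)); print("lid",best(178,246,218,262)); print("base",best(170,262,200,290)); print("bar",best(184,170,194,182))
for z in(.08,.081): print(proj("scene",[.5588,-.1203,z]))
for z in(.25,.251): print(proj("scene",[.5588,-.1203,z]))
sA=cv2.resize(cv2.imread("pics/s4.png")[220:270,170:225],None,fx=7,fy=7,interpolation=2)
sB=cv2.resize(cv2.imread("pics/s5.png")[220:270,170:225],None,fx=7,fy=7,interpolation=2)
cv2.imwrite("pics/v6.png",np.hstack([sA,sB]))
E
```

```text
foot (-0.125, -1.5, 0.9803082942962646)
lid (-0.25, -1.375, 0.9698167443275452)
base (0.375, 0.0, 0.9946920871734619)
bar (-0.25, -1.375, 0.824285626411438)
[195.7363114  240.98429652]
[195.69323143 240.59965158]
[187.94419869 169.03231834]
[187.89561907 168.56759034]
```

View pics/v6.png

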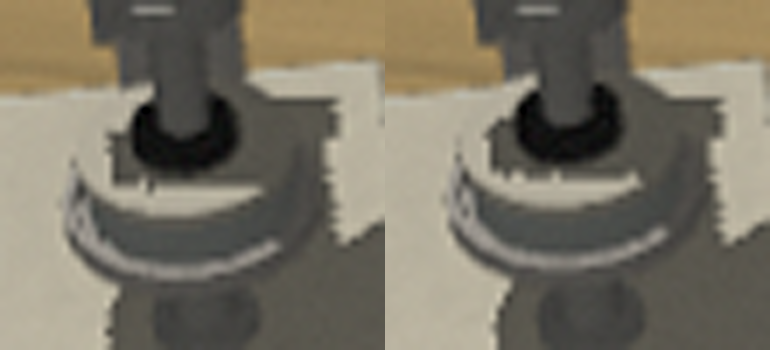

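```bash
python3 - <<'E'
from h import *
A={k:cv2.imread(f"pics/{k}.png",0).astype(np.float32) for k in("scene0","s1","s2","s3","s4","s5")}
def best(a,b,x0,y0,x1,y1):
    t=cv2.resize(a[y0:y1,x0:x1],None,fx=8,fy=8,interpolation=2); s=cv2.resize(b[y0-12:y1+12,x0-4:x1+4],None,fx=8,fy=8,interpolation=2)
    r=cv2.matchTemplate(s,t,cv2.TM_CCOEFF_NORMED);_,v,_,l=cv2.minMaxLoc(r);return (l[0]/8-4,l[1]/8-12,round(v,3))
for k in A: print(k,"lid",best(A["s5"],A[k],178,248,218,262),"left rim",best(A["s5"],A[k],176,240,186,262),"base",best(A["s5"],A[k],168,275,190,300),"foot",best(A["s5"],A[k],188,236,204,246))
E
```

```text
scene0 lid (0.0, -0.375, 0.971) left rim (0.0, -0.375, 0.913) base (0.0, 0.0, 0.998) foot (-0.75, -9.875, 0.81)
s1 lid (0.0, -0.375, 0.97) left rim (0.0, -0.375, 0.911) base (0.0, 0.0, 0.998) foot (0.125, 1.125, 0.814)
s2 lid (0.0, -0.375, 0.977) left rim (0.0, -0.25, 0.909) base (0.0, 0.0, 0.998) foot (-0.875, -9.75, 0.816)
s3 lid (0.0, -0.375, 0.932) left rim (0.0, -0.375, 0.913) base (0.0, 0.0, 0.998) foot (-0.5, -9.375, 0.814)
s4 lid (0.0, 1.25, 0.969) left rim (0.375, 1.5, 0.948) base (0.0, 0.0, 0.997) foot (0.25, 1.5, 0.959)
s5 lid (0.0, 0.0, 0.999) left rim (0.0, 0.0, 0.999) base (0.0, 0.0, 0.999) foot (0.0, 0.0, 0.995)
```

Emit:
{"op": "apply_moves", "data": {"series": [[[0,0,0.1],0,0.5],[[0,0,0.3],0,0.5],[[0,0,0.4],0,0.5],[[0,0,0.2],0,0.5],[[0,0,0],0,0.5],[[0,0,0],0,0.5],[[0,0,0],0,0.5],[[0,0,0],0,0.5],[[0,0,0],0,0.5],[[0,0,0],0,0.5]]}}

```text
t: 17.2
position: [0.5577, -0.1193, 0.2954]
tcp_rot: [-0.122, -0.697, -0.122, 0.697]
ft_force: [0.4, -0.7, 0.4]
gripper_width: 0.499
```

```bash
python3 - <<'E'
from h import *
save("scene","s6")
A={k:cv2.imread(f"pics/{k}.png",0).astype(np.float32) for k in("scene0","s3","s4","s5","s6")}
def best(a,b,x0,y0,x1,y1):
    t=cv2.resize(a[y0:y1,x0:x1],None,fx=8,fy=8,interpolation=2); s=cv2.resize(b[y0-12:y1+12,x0-4:x1+4],None,fx=8,fy=8,interpolation=2)
    r=cv2.matchTemplate(s,t,cv2.TM_CCOEFF_NORMED);_,v,_,l=cv2.minMaxLoc(r);return (l[0]/8-4,l[1]/8-12,round(v,3))
for k in A: print(k,"lid",best(A["s6"],A[k],178,248,218,262),"left rim",best(A["s6"],A[k],176,240,186,262),"foot",best(A["s6"],A[k],188,236,204,246))
print("bar",best(A["s6"],A["s5"],184,155,194,180),best(A["s6"],A["s4"],184,155,194,180))
cv2.imwrite("pics/v7.png",np.hstack([cv2.resize(cv2.imread(f"pics/{k}.png")[140:260,160:225],(325,600),interpolation=2) for k in("s5","s6")]))
print(sensors.state()["t"])
E
```

```text
scene0 lid (0.0, -0.375, 0.973) left rim (0.0, -0.25, 0.981) foot (-1.375, -9.875, 0.862)
s3 lid (0.0, -0.375, 0.931) left rim (0.0, -0.25, 0.981) foot (-1.125, -9.375, 0.869)
s4 lid (0.0, 1.25, 0.968) left rim (0.0, 1.25, 0.972) foot (0.0, 1.25, 0.869)
s5 lid (0.0, 0.0, 0.997) left rim (-0.25, -0.125, 0.936) foot (-0.125, -0.125, 0.911)
s6 lid (0.0, 0.0, 0.999) left rim (0.0, 0.0, 1.0) foot (0.0, 0.0, 0.996)
bar (0.0, 0.0, 0.991) (0.125, 0.125, 0.751)
17.25
```

View pics/v7.png

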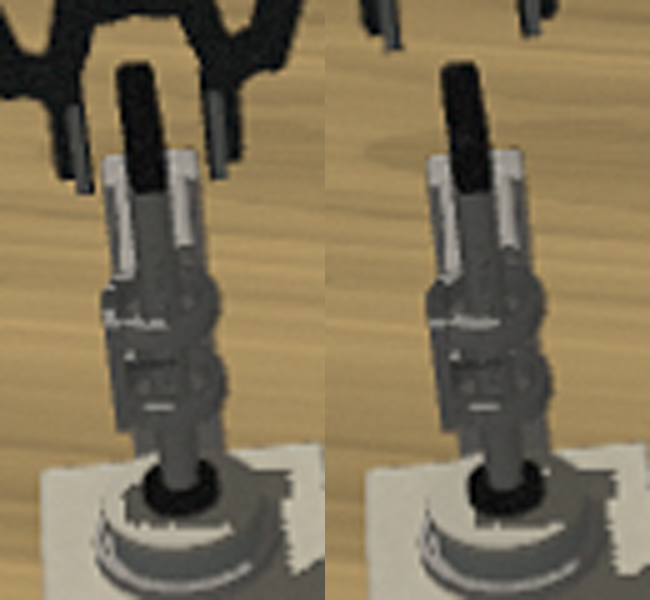

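Emit:
{"op": "apply_moves", "data": {"series": [[[0.01,-0.01,-0.2],0,0.5],[[0,0,-0.3],0,0.5],[[0,0,-0.3],0,0.5],[[0,0,-0.14],0,0.5],[[0,0,0],0,0.6],[[0,0,0],0,0.8],[[0,0,0],0,1],[[0,0,0],0,1],[[0,0,0],0,1],[[0,0,0],0,1]]}}

```text
t: 18.5
position: [0.5588, -0.1203, 0.2397]
tcp_rot: [0.122, 0.697, 0.121, -0.696]
ft_force: [1.0, -1.6, 4.6]
gripper_width: 0.154
```

```bash
python3 st.py
```

```text
18.5 [ 0.5588 -0.1203  0.2397] twist 0.03026779426125792 F [ 1.0193 -1.5667  4.639 ] M [-0.6186 -0.2833 -0.0008] 0.15389676255461754 q7 -1.1492817122769907
```

Emit:
{"op": "apply_moves", "data": {"series": [[[0,0,0],0.3,1],[[0,0,0],0.5,1],[[0,0,0],0.7,1],[[0,0,0],0.7,1],[[0,0,0],0.7,1],[[0,0,0],0.7,1],[[0,0,0],0.6,1],[[0,0,0],0.3,1],[[0,0,0],0,1],[[0,0,0],0,1]]}}

```text
t: 19.75
position: [0.5583, -0.1195, 0.2396]
tcp_rot: [0.345, 0.617, 0.346, -0.617]
ft_force: [-1.5, -0.8, 8.2]
gripper_width: 0.152
```

```bash
python3 st.py
```

```text
19.75 [ 0.5583 -0.1195  0.2396] twist 0.7059495918683817 F [-1.5169 -0.7522  8.1827] M [-0.1405  0.2983  0.032 ] 0.15169092590851654 q7 -0.4855026239123701
```

Emit:
{"op": "apply_moves", "data": {"series": [[[0,0,-0.01],0,1],[[0,0,-0.01],0,1],[[0,0,-0.01],0,1],[[0,0,-0.01],0,1],[[0,0,-0.01],0,1],[[0,0,0],0,1],[[0,0,0],0,1],[[0,0,0],0,1],[[0,0,0],0,1],[[0,0,0],0,1]]}}

```text
t: 21.0
position: [0.5584, -0.1196, 0.2371]
tcp_rot: [0.346, 0.617, 0.345, -0.617]
ft_force: [-2.4, -0.2, 9.4]
gripper_width: 0.155
```

```bash
python3 st.py; cat > px.py <<'E'
from h import *
import sys
n=sys.argv[1]
save("scene",n)
A={k:cv2.imread(f"pics/{k}.png",0).astype(np.float32) for k in("s6","s4",n)}
def best(a,b,x0,y0,x1,y1):
    t=cv2.resize(a[y0:y1,x0:x1],None,fx=8,fy=8,interpolation=2); s=cv2.resize(b[y0-12:y1+12,x0-4:x1+4],None,fx=8,fy=8,interpolation=2)
    r=cv2.matchTemplate(s,t,cv2.TM_CCOEFF_NORMED);_,v,_,l=cv2.minMaxLoc(r);return (l[0]/8-4,l[1]/8-12,round(v,3))
for k in("s6","s4"):print("vs",k,"lid",best(A[k],A[n],178,248,218,262),"rim",best(A[k],A[n],176,240,186,262),"foot",best(A[k],A[n],188,236,204,246))
E
python3 px.py s7
```

```text
21.0 [ 0.5584 -0.1196  0.2371] twist 0.7058796233321512 F [-2.4414 -0.1856  9.4359] M [-0.0963  0.5699  0.0677] 0.15504689515101266 q7 -0.48619548265374657
vs s6 lid (0.0, 1.0, 0.868) rim (0.125, 1.0, 0.983) foot (0.125, 0.875, 0.95)
vs s4 lid (0.0, -0.25, 0.798) rim (0.0, -0.25, 0.97) foot (0.0, -0.5, 0.872)
```

Emit:
{"op": "apply_moves", "data": {"series": [[[0,0,-0.01],0,1],[[0,0,-0.01],0,1],[[0,0,-0.01],0,1],[[0,0,0],0,1],[[0,0,0],-0.4,1],[[0,0,0],-0.5,1],[[0,0,0],-0.5,1],[[0,0,0],-0.5,1],[[0,0,0],-0.4,1],[[0,0,0],0,1]]}}

```text
t: 22.3
position: [0.5587, -0.1199, 0.2356]
tcp_rot: [0.234, 0.668, 0.234, -0.667]
ft_force: [-1.1, -2.5, 11.1]
gripper_width: 0.158
```

```bash
python3 st.py; python3 px.py s8
```

```text
22.3 [ 0.5587 -0.1199  0.2356] twist 0.3596835710809507 F [-1.1307 -2.4579 11.1373] M [-0.2438  0.4149 -0.05  ] 0.15787898744607465 q7 -0.8264607350429051
vs s6 lid (0.125, 1.625, 0.919) rim (0.125, 1.5, 0.979) foot (0.25, 1.5, 0.896)
vs s4 lid (0.125, 0.375, 0.854) rim (0.0, 0.125, 0.981) foot (0.25, 0.25, 0.891)
```

Emit:
{"op": "apply_moves", "data": {"series": [[[0,0,0],-0.3,1],[[0,0,0],-0.4,1],[[0,0,0],-0.4,1],[[0,0,0],-0.4,1],[[0,0,0],-0.4,1],[[0,0,0],-0.3,1],[[0,0,0],-0.15,1],[[0,0,0],0,1],[[0,0,0],0,1],[[0,0,0],0,1]]}}

```text
t: 23.6
position: [0.5589, -0.1203, 0.2356]
tcp_rot: [0.114, 0.699, 0.113, -0.697]
ft_force: [-0.2, -1.9, 9.2]
gripper_width: 0.153
```

```bash
python3 st.py; python3 px.py s9
```

```text
23.6 [ 0.5589 -0.1203  0.2356] twist 0.007716406564645117 F [-0.1935 -1.8951  9.199 ] M [-0.4877  0.1348 -0.034 ] 0.15323079055454483 q7 -1.1721670661041905
vs s6 lid (0.125, 1.625, 0.964) rim (0.125, 1.5, 0.972) foot (-0.25, 1.625, 0.881)
vs s4 lid (0.125, 0.25, 0.987) rim (0.0, 0.25, 0.973) foot (0.0, 0.25, 0.958)
```

Emit:
{"op": "apply_moves", "data": {"series": [[[0,0,0.005],0,1],[[0,0,0.005],0,1],[[0,0,0],0,1],[[0,0,0],0,1],[[0,0,0],0,1],[[0,0,0],0,1],[[0,0,0],0,1],[[0,0,0],0,1],[[0,0,0],0,1],[[0,0,0],0,1]]}}

```text
t: 24.9
position: [0.5589, -0.1202, 0.2358]
tcp_rot: [0.114, 0.698, 0.113, -0.697]
ft_force: [1.3, -3.4, 6.9]
gripper_width: 0.154
```

```bash
python3 st.py; python3 px.py s10
```

```text
24.9 [ 0.5589 -0.1202  0.2358] twist 0.007838265192110061 F [ 1.299  -3.3813  6.9039] M [-0.5445 -0.1257  0.0224] 0.153605741782632 q7 -1.1719896336607551
vs s6 lid (0.125, 1.5, 0.964) rim (0.125, 1.375, 0.961) foot (-0.25, 1.5, 0.88)
vs s4 lid (0.125, 0.125, 0.989) rim (0.0, 0.0, 0.976) foot (0.0, 0.125, 0.961)
```

Emit:
{"op": "apply_moves", "data": {"series": [[[0,0,0.005],0,1],[[0,0,0.005],0,1],[[0,0,0],0,1],[[0,0,0],0,1],[[0,0,0],0,1],[[0,0,0],0,1],[[0,0,0],0,1],[[0,0,0],0,1],[[0,0,0],0,1],[[0,0,0],0,1]]}}

```text
t: 26.2
position: [0.5588, -0.1202, 0.2361]
tcp_rot: [0.114, 0.698, 0.113, -0.698]
ft_force: [2.5, -3.2, 6.0]
gripper_width: 0.152
```

```bash
python3 st.py; python3 px.py s11
```

```text
26.2 [ 0.5588 -0.1202  0.2361] twist 0.007825935077347523 F [ 2.4959 -3.196   6.0424] M [-0.6024 -0.2911 -0.0037] 0.15241219901321187 q7 -1.1718962433932636
vs s6 lid (0.0, 1.375, 0.966) rim (0.125, 1.375, 0.967) foot (-0.125, 1.375, 0.893)
vs s4 lid (0.0, 0.125, 0.993) rim (0.0, 0.0, 0.984) foot (0.0, 0.0, 0.96)
```

Emit:
{"op": "apply_moves", "data": {"series": [[[0,0,0.005],0,1],[[0,0,0.005],0,1],[[0,0,0.005],0,1],[[0,0,0],0,1],[[0,0,0],0,1],[[0,0,0],0,1],[[0,0,0],0,1],[[0,0,0],0,1],[[0,0,0],0,1],[[0,0,0],0,1]]}}

```text
t: 27.5
position: [0.5586, -0.1202, 0.2364]
tcp_rot: [0.114, 0.698, 0.114, -0.698]
ft_force: [3.8, -3.0, 2.7]
gripper_width: 0.152
```

```bash
python3 st.py; python3 px.py s12
```

```text
27.5 [ 0.5586 -0.1202  0.2364] twist 0.007867411745381414 F [ 3.7711 -3.0014  2.6675] M [-0.7792 -0.8071 -0.033 ] 0.15210212720341199 q7 -1.1717000235699662
vs s6 lid (0.0, 1.25, 0.971) rim (0.125, 1.375, 0.972) foot (0.0, 1.25, 0.891)
vs s4 lid (0.0, 0.0, 0.994) rim (0.0, 0.0, 0.989) foot (0.0, -0.125, 0.976)
```

Emit:
{"op": "apply_moves", "data": {"series": [[[0,0,0],0,0.9],[[0,0,0],0,0.86],[[0,0,-0.005],0,0.84],[[0,0,-0.005],0,0.82],[[0,0,0],0,0.8],[[0,0,0],0,0.75],[[0,0,0],0,0.7],[[0,0,0],0,0.6],[[0,0,0],0,0.5],[[0,0,0],0,0.5]]}}

```text
t: 28.8
position: [0.5583, -0.1199, 0.2358]
tcp_rot: [-0.114, -0.698, -0.114, 0.698]
ft_force: [-0.9, -0.3, 0.0]
gripper_width: 0.502
```

```bash
python3 st.py; python3 px.py s13
```

```text
28.8 [ 0.5583 -0.1199  0.2358] twist 0.00808198209429234 F [-0.8749 -0.2538  0.0464] M [ 0.016   0.0369 -0.0082] 0.5020263739387608 q7 -1.1718081092759278
vs s6 lid (0.0, 0.0, 0.996) rim (0.0, 0.125, 0.871) foot (-0.125, 0.0, 0.92)
vs s4 lid (-0.125, -1.375, 0.98) rim (-0.25, -1.375, 0.841) foot (-0.25, -1.5, 0.96)
```

```bash
python3 - <<'E'
import cv2,numpy as np
cv2.imwrite("pics/v8.png",np.hstack([cv2.resize(cv2.imread(f"pics/{k}.png")[150:250,165:215],(260,560),interpolation=2) for k in("s3","s12","s13")]))
E
```

```text
(no output)
```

View pics/v8.png

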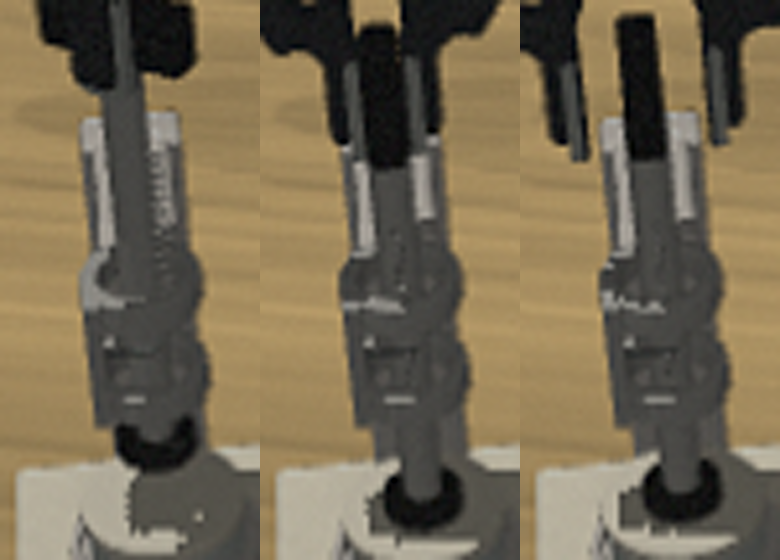

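Emit:
{"op": "apply_moves", "data": {"series": [[[0,0,0.05],0,0.5],[[0,0,0],0,0.8],[[0,0,0],0,1],[[0,0,0],0,1],[[0,0,0],0,1],[[0,0,0],0.6,1],[[0,0,0],1,1],[[0,0,0],1,1],[[0,0,0],1,1],[[0,0,0],1,1]]}}

```text
t: 30.1
position: [0.5582, -0.1198, 0.2391]
tcp_rot: [-0.345, -0.617, -0.345, 0.617]
ft_force: [-1.8, -0.4, 4.9]
gripper_width: 0.156
```

```bash
python3 st.py
```

```text
30.1 [ 0.5582 -0.1198  0.2391] twist 0.7029947973637043 F [-1.832  -0.3833  4.9116] M [-0.1111  0.382  -0.0996] 0.1556257783490914 q7 -0.4879557734565958
```

Emit:
{"op": "apply_moves", "data": {"series": [[[0,0,-0.02],0,1],[[0,0,-0.02],0,1],[[0,0,-0.02],0,1],[[0,0,-0.01],0,1],[[0,0,0],0,1],[[0,0,0],-0.4,1],[[0,0,0],-0.5,1],[[0,0,0],-0.5,1],[[0,0,0],-0.5,1],[[0,0,0],-0.4,1]]}}

```text
t: 31.35
position: [0.5587, -0.12, 0.2358]
tcp_rot: [0.231, 0.669, 0.231, -0.668]
ft_force: [-2.4, -1.6, 8.5]
gripper_width: 0.154
```

```bash
python3 st.py; python3 px.py s14
```

```text
31.35 [ 0.5587 -0.12    0.2358] twist 0.35024893933699475 F [-2.3839 -1.6473  8.5148] M [-0.3037  0.5542  0.0411] 0.1543788350726155 q7 -0.835293327437577
vs s6 lid (0.0, 1.25, 0.926) rim (0.125, 1.25, 0.974) foot (0.25, 1.0, 0.889)
vs s4 lid (0.125, 0.125, 0.869) rim (0.0, 0.0, 0.98) foot (0.25, -0.25, 0.902)
```

Emit:
{"op": "apply_moves", "data": {"series": [[[0,0,-0.01],0,1],[[0,0,-0.01],0,1],[[0,0,0],-0.3,1],[[0,0,0],-0.4,1],[[0,0,0],-0.4,1],[[0,0,0],-0.4,1],[[0,0,0],-0.4,1],[[0,0,0],-0.3,1],[[0,0,0],-0.2,1],[[0,0,0],0,1]]}}

```text
t: 32.65
position: [0.5589, -0.1204, 0.2349]
tcp_rot: [0.109, 0.699, 0.108, -0.698]
ft_force: [-1.8, -1.8, 11.4]
gripper_width: 0.153
```

```bash
python3 st.py; python3 px.py s15
```

```text
32.65 [ 0.5589 -0.1204  0.2349] twist -0.00816569273067258 F [-1.8199 -1.7674 11.3871] M [-0.4835  0.4817  0.0383] 0.1534493514849394 q7 -1.1876926467754017
vs s6 lid (0.125, 1.625, 0.964) rim (0.125, 1.5, 0.971) foot (-0.125, 1.5, 0.865)
vs s4 lid (0.125, 0.25, 0.987) rim (0.0, 0.25, 0.974) foot (0.0, 0.25, 0.971)
```

Emit:
{"op": "apply_moves", "data": {"series": [[[0,0,-0.01],0,0.5],[[0,0,-0.015],0,0.5],[[0,0,-0.015],0,0.5],[[0,0,-0.01],0,0.5],[[0,0,0],0,0.5],[[0,0,0],0,0.5],[[0,0,0],0,0.5],[[0,0,0],0,0.5],[[0,0,0],0,0.5],[[0,0,0],0,0.5]]}}

```text
t: 33.95
position: [0.5584, -0.1199, 0.2304]
tcp_rot: [0.109, 0.699, 0.109, -0.699]
ft_force: [-0.1, 0.5, 0.1]
gripper_width: 0.504
```

```bash
python3 st.py; python3 px.py s16
```

```text
33.95 [ 0.5584 -0.1199  0.2304] twist -0.006933595210546262 F [-0.0613  0.5187  0.0567] M [ 0.0469 -0.0005  0.0252] 0.5042395444928381 q7 -1.1873704559767222
vs s6 lid (0.0, 0.0, 0.996) rim (0.0, 0.125, 0.873) foot (-0.125, 0.0, 0.93)
vs s4 lid (-0.125, -1.375, 0.98) rim (-0.25, -1.375, 0.845) foot (-0.375, -1.5, 0.936)
```

Emit:
{"op": "apply_moves", "data": {"series": [[[0,0,0.14],0,0.5],[[0,0,0],0,0.8],[[0,0,0],0,1],[[0,0,0],0,1],[[0,0,0],0,1],[[0,0,0],0.7,1],[[0,0,0],1,1],[[0,0,0],1,1],[[0,0,0],1,1],[[0,0,0],1,1]]}}

```text
t: 35.25
position: [0.5583, -0.1197, 0.2392]
tcp_rot: [0.345, 0.617, 0.345, -0.617]
ft_force: [-1.7, -0.0, 6.3]
gripper_width: 0.151
```

```bash
python3 st.py
```

```text
35.25 [ 0.5583 -0.1197  0.2392] twist 0.7030151023334971 F [-1.7304 -0.022   6.3463] M [-0.109   0.3014 -0.1029] 0.15109789773287283 q7 -0.48773452780910115
```

Emit:
{"op": "apply_moves", "data": {"series": [[[0,0,-0.03],0,1],[[0,0,-0.03],0,1],[[0,0,-0.03],0,1],[[0,0,-0.025],0,1],[[0,0,0],-0.3,1],[[0,0,0],-0.5,1],[[0,0,0],-0.5,1],[[0,0,0],-0.5,1],[[0,0,0],-0.5,1],[[0,0,0],-0.4,1]]}}

```text
t: 36.5
position: [0.5588, -0.12, 0.2334]
tcp_rot: [0.211, 0.675, 0.211, -0.674]
ft_force: [-2.3, -1.7, 13.0]
gripper_width: 0.152
```

```bash
python3 st.py; python3 px.py s17
```

```text
36.5 [ 0.5588 -0.12    0.2334] twist 0.2908014806353104 F [-2.2815 -1.6583 12.9503] M [-0.286   0.5359  0.0368] 0.15169742832492236 q7 -0.893980719690367
vs s6 lid (0.25, 2.25, 0.929) rim (0.25, 2.25, 0.953) foot (0.375, 2.0, 0.863)
vs s4 lid (0.125, 1.0, 0.905) rim (0.125, 1.0, 0.967) foot (0.25, 0.875, 0.921)
```

Emit:
{"op": "apply_moves", "data": {"series": [[[0,0,0.01],0,1],[[0,0,0],-0.4,1],[[0,0,0],-0.5,1],[[0,0,0],-0.5,1],[[0,0,0],-0.4,1],[[0,0,0],-0.2,1],[[0,0,0],0,1],[[0,0,0],0,1],[[0,0,0],0,0.5],[[0,0,0],0,0.5]]}}

```text
t: 37.8
position: [0.5579, -0.1195, 0.2318]
tcp_rot: [-0.108, -0.698, -0.109, 0.699]
ft_force: [-1.2, -1.0, -0.3]
gripper_width: 0.501
```

```bash
python3 st.py; python3 px.py s18
```

```text
37.8 [ 0.5579 -0.1195  0.2318] twist -0.006581487467081981 F [-1.226  -1.034  -0.3279] M [-0.026  -0.0317  0.0008] 0.5008936196798064 q7 -1.1866793337475199
vs s6 lid (0.0, 0.0, 0.997) rim (-0.125, 0.0, 0.895) foot (-0.125, -0.125, 0.918)
vs s4 lid (-0.125, -1.375, 0.979) rim (-0.375, -1.5, 0.869) foot (-0.25, -1.5, 0.957)
```

```bash
python3 - <<'E'
from h import *
G={k:cv2.GaussianBlur(cv2.imread(f"pics/{k}.png",0),(0,0),.8).astype(np.float32) for k in("scene0","s1","s2","s3","s4","s6","s13","s16","s18","s12","s17")}
def ecc(a,b,r,d0):
    x0,y0,x1,y1=r;t=a[y0:y1,x0:x1];W=np.float32([[1,0,x0],[0,1,y0+d0]])
    try:
        cc,W=cv2.findTransformECC(t,b,W,cv2.MOTION_TRANSLATION,(3,200,1e-5),None,1);return round(float(W[0,2]-x0),2),round(float(W[1,2]-y0),2),round(cc,3)
    except Exception as e:return None
for k in G: print(k,[ecc(G["s6"],G[k],r,0) for r in((178,249,216,264),(176,242,190,264),(192,251,210,263),(190,262,206,275),(168,275,190,298))])
cv2.imwrite("pics/v9.png",np.hstack([cv2.resize(cv2.imread(f"pics/{k}.png")[222:270,170:222],(260,480),interpolation=2) for k in("s3","s18","s17")]))
E
```

```text
scene0 [(0.14, -0.4, 0.993), (0.11, -0.27, 0.995), (-0.01, -0.41, 0.991), (-0.02, 0.02, 0.997), (0.02, -0.01, 0.999)]
s1 [(0.14, -0.4, 0.994), (0.08, -0.22, 0.993), (-0.0, -0.41, 0.992), (0.0, -0.01, 0.997), (0.02, -0.0, 0.999)]
s2 [(0.1, -0.37, 0.996), (0.17, 0.04, 0.941), (0.07, -0.4, 0.992), (0.06, 0.0, 0.997), (0.01, -0.0, 0.999)]
s3 [(0.06, -0.33, 0.97), (0.11, -0.28, 0.995), (-2.14, -0.25, 0.688), (0.02, 0.02, 0.998), (0.0, -0.01, 0.999)]
s4 [(-0.23, 1.3, 0.987), (-0.2, 1.45, 0.904), (-0.01, 1.41, 0.976), (-0.04, 0.13, 0.993), (-0.05, 0.03, 0.999)]
s6 [(0.0, 0.0, 1.0), (0.0, 0.0, 1.0), (0.0, 0.0, 1.0), (0.0, 0.0, 1.0), (0.0, 0.0, 1.0)]
s13 [(-0.03, -0.0, 0.999), (0.44, 0.7, 0.915), (-0.13, 0.05, 0.997), (0.02, -0.03, 0.997), (0.01, 0.01, 0.999)]
s16 [(-0.01, -0.01, 0.999), (0.45, 0.66, 0.923), (-0.07, 0.02, 0.996), (0.02, 0.01, 0.997), (-0.01, -0.0, 0.999)]
s18 [(-0.02, 0.0, 0.999), (0.42, 0.64, 0.919), (-0.1, 0.03, 0.996), (-0.02, -0.02, 0.997), (0.02, -0.02, 0.999)]
s12 [(-0.21, 1.23, 0.987), (-0.15, 1.41, 0.93), (-0.13, 1.37, 0.976), (-0.03, 0.16, 0.993), (-0.06, 0.0, 0.999)]
s17 [(-0.27, 2.17, 0.971), (-1.21, 1.35, 0.878), None, (0.05, 0.42, 0.98), (-0.05, 0.02, 0.998)]
```

View pics/v9.png

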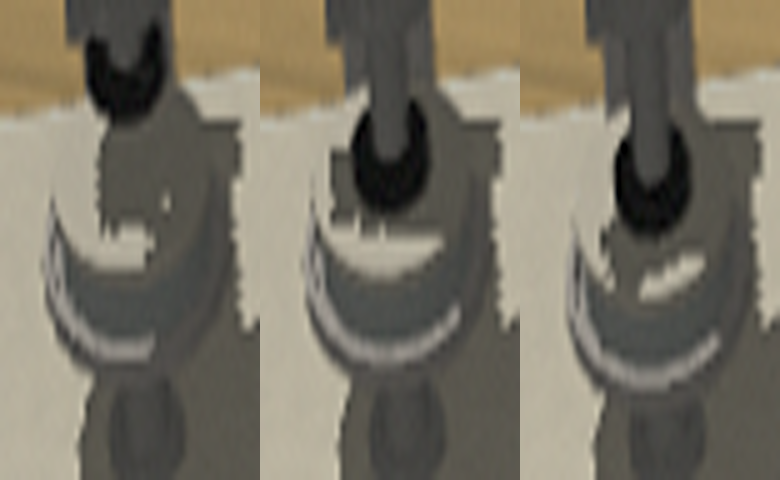

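Emit:
{"op": "apply_moves", "data": {"series": [[[0,0,0.1],0,0.5],[[0,0,0.3],0,0.5],[[0,0,0.5],0,0.5],[[0,0,0.5],0,0.5],[[0,0,0.5],0,0.5],[[0,0,0.4],0,0.5],[[0,0,0.1],0,0.5],[[0,0,0],0,0.5],[[0,0,0],0,0.5],[[0,0,0],0,0.5]]}}

```text
t: 39.1
position: [0.5581, -0.12, 0.3756]
tcp_rot: [-0.108, -0.698, -0.109, 0.699]
ft_force: [-0.0, 0.3, 0.2]
gripper_width: 0.502
```

```bash
python3 st.py; python3 px.py s19; python3 - <<'E'
from h import *
G={k:cv2.GaussianBlur(cv2.imread(f"pics/{k}.png",0),(0,0),.8).astype(np.float32) for k in("scene0","s1","s2","s19")}
for k in G:
    x0,y0,x1,y1=178,249,216,264
    cc,W=cv2.findTransformECC(G["s19"][y0:y1,x0:x1],G[k],np.float32([[1,0,x0],[0,1,y0]]),cv2.MOTION_TRANSLATION,(3,200,1e-5),None,1);print(k,W[1,2]-y0,cc)
cv2.imwrite("pics/v10.png",np.hstack([cv2.resize(cv2.imread(f"pics/{k}.png")[130:270,120:300],(400,311),interpolation=2) for k in("scene0","s19")]))
E
```

```text
39.1 [ 0.5581 -0.12    0.3756] twist -0.006965872678441842 F [-0.0325  0.2616  0.1518] M [-0.012   0.0397 -0.0327] 0.5015206105274083 q7 -1.172881769994414
vs s6 lid (0.0, 0.0, 0.997) rim (0.0, 0.0, 0.999) foot (0.0, 0.0, 0.993)
vs s4 lid (-0.125, -1.375, 0.979) rim (-0.125, -1.375, 0.975) foot (-0.125, -1.5, 0.859)
scene0 -0.37493896 0.9914821346834045
s1 -0.37043762 0.9917527027910199
s2 -0.35777283 0.9947341068162735
s19 0.0 1.00000000941468
```

View pics/v10.png

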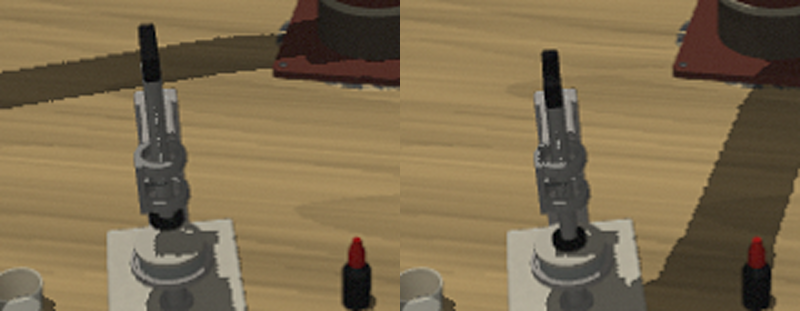

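```bash
python3 -c "
from plant import workorder
print(workorder.job_done())"
```

```text
the job is handed in; nothing more can be done
None
```

I handed the job in at 39.2 s with the dish clamped and the bar back in line with the stand's arm. The clamp is lighter than you asked for: about 6 to 6.5 N, against about 10 N wanted. I could not measure the foot's force once the bar was let go. That figure comes from how far the plate sank in the images.

- **Unlocking and pressing:** I gripped the bar, turned it to 0.945 rad and slid the rod down until the foot met the lid. The wrist read 8.2 N, then 11.1 N, at a sink of roughly 4 mm. My highest estimate of foot force in any attempt was about 14 N, well under 25 N.
- **Locking:** I turned the bar back and let go four times. Each time the tool read within 0.03 rad of the locked end, and the dish was pressed roughly 4 to 6 mm down before release.
- **What went wrong:** Each time, as the fingers opened, the rod rose about 3 to 5 mm to the same level. I could not explain why the pin did not hold it at the deeper setting.
- **Final state:** The lid sits about 0.4 px, roughly 1 mm, below its unloaded height, where 3 to 4 mm was wanted. The position did not change between the last release and the final picture 1.3 s later. I take this to mean the pin holds it, because friction and weight alone could not. The margin over the 5 N minimum is thin.
- **Other checks:** The gripper is about 12 cm clear above the bar, with wrist force near zero. The final picture shows the dropper bottle and cup where they were. I did not check the weight box after the first pictures, though the arm never worked near it.

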